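# Stow the impact socket in the push-release drawer

### The job

On the van bench, press the red button on the blue drawer unit so that its tray springs out, and stand the orange-topped socket upright in the empty green caddy. Then gently push the tray home by its front until the latch clicks and it stays shut; keep every press and push light, under 18 newtons, and leave the other sockets and tools where they are.

Things in the scene. Friction and masses are not known exactly. Their poses are not given: they have to be found in the camera images.
- unit: The blue steel drawer unit, fixed: 260 deep (x) x 190 wide (y) x 84 mm high. Origin: centre of its underside on the bench. Its own -x side is the front, where the tray comes out; x and y axes horizontal. It stands at a different place and yaw each time.
- tray (a joint): How far the tray stands out of the unit, m, along the unit's -x: about 0 latched, 0.125 sprung out, -0.0015 hard stop. Its spring pushes out, 5 N when shut, 1.5 N when out. From 17 to 9 mm the catch raises this to 8 to 11 N, then it falls, then a slow rubber buffer adds up to 9 N over the last 3 mm: it clicks at about 0.5 mm with 10 to 14 N. Beyond the hard stop force climbs fast.
- tray_front (a point): Middle of the outer face of the tray's grey front panel (176 wide, 66 high, 26 mm thick, 10 to 76 mm over the bench; this point is 43 mm up). Moves with the tray; axes as the unit's. Shut, this face stands 18 mm out from the unit's front. Behind it the open tray is 104 mm long inside, floor 14 mm over the bench, walls to 36 mm, three lanes side by side.
- release_top (a point): Centre of the top of the round red button (diameter 30 mm) on top of the unit, 55 mm behind its front edge; standing 14 mm above the unit's top, 98 mm over the bench. Pressed straight down.
- release (a joint): How far the red button is pressed, m: 0 up, 0.008 hard stop. It resists with 2 N, then up to about 9 N in the first 3 mm while the loaded catch slides, then lets the tray go at 3 to 6 mm and needs only 3 to 5 N to the bottom. It also dips by itself by up to 5 mm while the tray is pushed past the catch, and jumps up again when it clicks.
- caddy_free: The empty green caddy, a loose shallow dish 100 (x) x 49 (y) x 10 mm, floor 5 mm thick, 2 mm rims. It lies in one of the tray's three lanes (which one varies; lanes are 56.5 mm apart), its length along the unit's x. Origin: centre of its underside, 14 mm over the bench. Inside the unit until the tray is out; moves with the tray.
- caddy_a: Black caddy, the same dish, with a fixed steel socket 34 mm across standing in its middle, top 50 mm above the caddy's origin. In another lane. Leave it there.
- caddy_b: Black caddy, the same dish, with a fixed steel socket 27 mm across in its middle, top 47 mm above the caddy's origin. In the remaining lane. Leave it there.
- socket: The steel socket to stow: upright, 30 mm diameter to 27 mm up, then 26 mm diameter to its top at 45 mm, this upper part and the top face (with a black square drive hole) are orange, 0.11 to 0.21 kg. Origin: centre of its underside. Stands on the bench.
- socket_blue: Look-alike socket of the same size with a blue upper part, on the bench. Leave alone.
- socket_yellow: Look-alike socket of the same size with a yellow upper part, on the bench. Leave alone.
- can_red: White spray can with red cap, 65 mm diameter, 200 mm tall. Origin under its centre.
- can_green: Green spray can with grey cap, 65 mm diameter, 200 mm tall. Origin under its centre.
- hammer: Hammer 300 mm long lying on the bench along its own x.
- wrench: Wrench 200 mm long lying on the bench along its own x.
- tape: Black roll of tape, 100 mm across, 25 mm high, lying flat.
Not all that is in view belongs to the job. What is shaped like the socket but white is not meant.

How it is judged:
By the outcome, as a careful person would: the job done as asked, in the order asked, and still so for the second after the job is handed in, with the robot touching nothing.
It also fails if it takes over 72 s, if anything falls off the work surface, if the arm or the gripper's body presses on something with over 40 N, if the wrist force passes 120 N, or if a joint passes its speed limit or range.

### The arm

A 6-joint arm with a two-finger parallel gripper is mounted at the origin on the work surface. World frame = base frame: x ahead of the robot, y to its left, z up, the work surface at z = 0. Lengths are in m, angles in degrees, forces in N, time in s.
With the tool pointing down it reaches from about 0.375 to 0.925 m from the base axis. Payload 5.7 kg.
Tool frame: the origin (TCP) lies at the very end of the fingers, on their centre line; the grasp point (between the pads) lies 19 mm behind it; z points along the fingers, y is the direction in which the jaws open and shut (so a half turn about z gives the same grasp; the last joint's range is limited). The gripper opens to 85 mm and grips with 20 to 120 N. Pads are 22 mm wide; open, the fingers measure 114 mm over their backs; the gripper's body (76 mm by 85 mm) begins 54 mm behind the grasp point. The pads swing forward as they close: fully open they stand 13 mm farther back than shut.
Start: joints at [61.645, 20.558, 86.54, -0, 72.909, -6.595], TCP at [0.222, 0.557, 0.231] pointing down, gripper open.
Joint ranges: [-170.27, 170.27], [-57.76, 135], [12.27, 136.19], [-55.21, 235.2], [11.17, 155.16], [-170.74, 170.74]. Speed limits (degrees/s): [136.94, 136.94, 180, 180, 180, 180].

### API

Orientations are given as a 3x3 rotation matrix whose columns are the frame's x, y, z axes.
In Python, from plant import get_state, camera, camera_params, ctrl, spot_in gives the robot as it stands.
- The arm moves only by the tool servo_tool, never from a script. Its argument "motion" is a list of rows, each a list of 3 entries, a list of its own where there are three numbers: the shift along the tool's x, y, z in mm, then the turn, a rotation vector about the tool's x, y, z in degrees, then the finger opening in mm, from 0 to 85.4. A call has 1 to 10 rows; each row is the pose to reach, as a shift and turn from the pose commanded when the call began, along the tool's axes at that moment; what a row does not reach only later rows make up. A row lasts 1/10 s, in which the tool goes at most 50 mm and 8.59 degrees, less where a joint would pass 70% of its speed; a pose out of reach is approached as far as the arm can. A call with a gripper value outside its range is refused whole. The fingers move at their own pace and stop on an object; "newtons" is the grip in N (left out, the last holds). Time passes only in rows, so rows that repeat a pose let the fingers close. It gives the time, the measured TCP pose, the force and the opening at its end, in the units of the state.
- get_state(): the state, without advancing time (a new reading comes with each control period).
- camera(name): name is "scene" or "top"; returns the picture (420x560x3 uint8, blue, green, red); there is no depth.
- camera_params(name): a dict with "fx", "fy", "cx", "cy" (pixels), "world_from_camera" (4x4, takes a point from camera to world coordinates). Camera axes: x right, y up, looking along -z (the intrinsics and any distortion apply to the point x, -y, -z); pixel columns grow to the right and rows downward; lengths in m; the calibration is good to about 2 mm. A picture is of the moment at which its call begins. camera_params takes no time and is no camera call.
- ctrl.close_job(): hands the job in, once; it reports no verdict.
Trained networks look in the newest picture that a camera, given by its name, has taken for a name from the list of things; names that differ only in an ending like _2 or _b are one class to them, and where a whole thing is asked for, a point or a joint stands for the part that bears it (a point fixed in the world has none). Each returns a list of dicts, best first, with "confidence" (0 to 1); they miss things now and then, are a little off and sometimes report something else, mostly with a low value. They report only what shows in the picture. A call takes as long as a camera call. They do not tell look-alikes from the thing itself.
- spot_in(camera, target): "uv" ([column, row] in pixels, amid what is visible of it).
The state is a dict: "time_s": time; "joint_positions": joint angles; "joint_velocities": joint speeds; "joint_torque": joint torques, N m; "position": TCP position; "ee_rot": TCP orientation; "force": force on the tool from outside, world axes, zero at the start; "ft_torque": the same for the moment, N m; "grip_width": finger opening in m.
Only numpy, scipy, OpenCV 4.12 (cv2) and the standard library are available. Lean on these libraries where they do the work, as an engineer would, in place of code of your own. Each camera call takes 0.05 s, during which the arm holds its last target.

## Working session

There is one attempt and no reset: what is moved stays moved. The work goes in short steps, Python scripts to look and compute and a tool call to move; the robot and the scene stay as the last step left them, time stands still between calls to the robot, and variables do not carry over. Pictures are saved under pics/ and viewed, and the job is handed in when it is done.

Besides the shell and the picture viewer there is one more tool, called after "Emit:" as name(argument=value, ...) on one line, values as JSON. servo_tool: Moves the arm, as the interface text tells. Its arguments: {"type":"object","properties":{"motion":{"type":"array"},"newtons":{"type":"number"}},"required":["motion"]}

```bash
mkdir -p pics; ls
python3 - <<'E'
from plant import *
import cv2,numpy as np
s=get_state();print({k:np.round(v,4).tolist() for k,v in s.items()})
for n in("scene","top"):
    cv2.imwrite(f"pics/{n}0.png",camera(n));p=camera_params(n);print(n,p)
    for t in("socket","release_top","tray_front","unit","can_red","can_green","hammer"):
        print(t,[(np.round(d["uv"],1).tolist(),round(d["confidence"],2)) for d in spot_in(n,t)])
E
```

```text
pics
{'time_s': 0.0, 'joint_positions': [61.6453, 20.6009, 86.6003, -0.0015, 72.9094, -6.5954], 'joint_velocities': [0.0355, 0.1014, 0.02, -0.0921, -0.0726, -0.0022], 'joint_torque': [0.0001, -52.762, -27.8628, 0.0001, 0.0128, -0.0], 'position': [0.2221, 0.5566, 0.2304], 'ee_rot': [[-0.9288, 0.3707, -0.0009], [0.3707, 0.9288, -0.0017], [0.0002, -0.0019, -1.0]], 'force': [-0.6632, -1.1202, 0.3866], 'ft_torque': [0.0089, -0.0456, 0.0348], 'grip_width': 0.0853}
scene {'fx': 405.49828467570785, 'fy': 405.49828467570785, 'cx': 273.30048287611527, 'cy': 212.82384984045336, 'world_from_camera': array([[-0.52842291, -0.64253505,  0.55490354,  1.11687652],
       [ 0.84897241, -0.40291127,  0.34191863,  0.28824255],
       [ 0.00388219,  0.65177544,  0.75840208,  0.77274769],
       [ 0.        ,  0.        ,  0.        ,  1.        ]])}
socket [([215.7, 170.2], 0.76), ([245.9, 166.4], 0.7), ([274.2, 173.1], 0.66)]
release_top [([333.7, 263.9], 0.76)]
tray_front [([348.1, 243.2], 0.54)]
unit [([312.2, 305.8], 0.66), ([191.8, 249.7], 0.35)]
can_red [([470.8, 280.1], 0.6)]
can_green [([441.1, 330.9], 0.98)]
hammer [([124.8, 194.8], 0.56)]
top {'fx': 451.8728949534826, 'fy': 451.8728949534826, 'cx': 274.51765254587383, 'cy': 211.4431196668774, 'world_from_camera': array([[-0.00625064,  0.99082443, -0.13501069,  0.4546649 ],
       [-0.99995409, -0.00521259,  0.00804077, -0.01728529],
       [ 0.00726324,  0.13505475,  0.99081152,  1.12222698],
       [ 0.        ,  0.        ,  0.        ,  1.        ]])}
socket [([369.2, 241.4], 0.7), ([317.4, 278.2], 0.65), ([347.3, 267.2], 0.56)]
release_top [([197.9, 180.3], 0.41)]
tray_front [([199.6, 211.4], 0.72)]
unit [([200.1, 157.8], 0.92)]
can_red [([98.9, 205.2], 0.67), ([195.7, 181.5], 0.6), ([197.4, 207.8], 0.53)]
can_green [([101.8, 164.5], 0.86), ([348.6, 265.3], 0.67)]
hammer [([422.0, 165.9], 0.9)]
```

View pics/scene0.png

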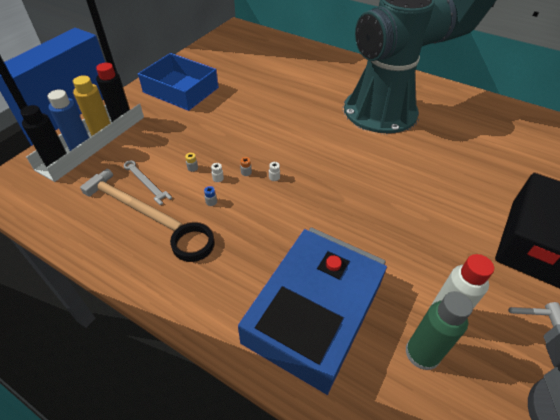

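View pics/top0.png

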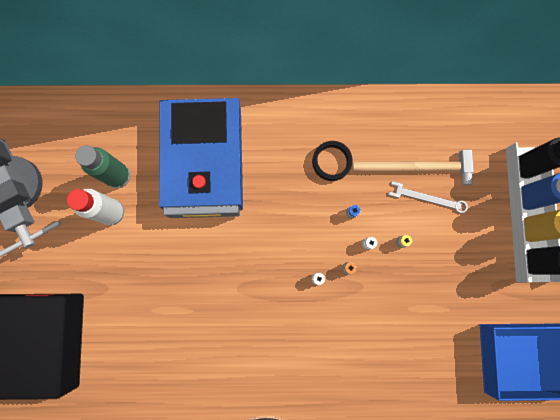

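The top view shows the orange socket at (350,268) with white look-alikes at (318,279) and (371,242). The red button is at (199,181), and the tray front is along row ~210 facing the robot. Next I'll triangulate these points and measure the unit's pose.

```bash
cat > h.py <<'E'
from plant import *
import cv2,numpy as np
P={n:camera_params(n) for n in("scene","top")}
def at(n,uv,z):
    p=P[n];T=p["world_from_camera"]
    d=T[:3,:3]@np.array([(uv[0]-p["cx"])/p["fx"],-(uv[1]-p["cy"])/p["fy"],-1]);o=T[:3,3]
    return o+d*(z-o[2])/d[2]
def proj(n,X):
    p=P[n];T=p["world_from_camera"];c=T[:3,:3].T@(np.asarray(X)-T[:3,3]);return np.array([p["cx"]-p["fx"]*c[0]/c[2],p["cy"]+p["fy"]*c[1]/c[2]])
def blob(img,lo,hi,box):
    hsv=cv2.cvtColor(img,cv2.COLOR_BGR2HSV);m=cv2.inRange(hsv,lo,hi);k=np.zeros_like(m);x0,y0,x1,y1=box;k[y0:y1,x0:x1]=m[y0:y1,x0:x1]
    return k
E
python3 - <<'E'
from h import *
a=cv2.imread("pics/top0.png");b=cv2.imread("pics/scene0.png")
def cen(m):
    M=cv2.moments(m,True);return (M["m10"]/M["m00"],M["m01"]/M["m00"],M["m00"])
mt=blob(a,(0,150,120),(8,255,255),(185,165,215,200));ms=blob(b,(0,150,120),(8,255,255),(318,245,350,280))
print("btn",cen(mt),cen(ms));print(at("top",cen(mt),.098),at("scene",cen(ms),.096))
bl=blob(a,(100,80,40),(125,255,255),(140,85,260,225))
c=max(cv2.findContours(bl,0,1)[0],key=cv2.contourArea);r=cv2.minAreaRect(c);print(r)
q=cv2.approxPolyDP(cv2.convexHull(c),4,True)[:,0];print([(p.tolist(),at("top",p,.084).round(4).tolist()) for p in q])
w=np.hstack([cv2.resize(a[85:225,140:260],None,fx=4,fy=4,interpolation=2),cv2.resize(a[225:295,300:420],None,fx=3,fy=8/1,interpolation=2)[:560]]) if 0 else cv2.resize(a[85:225,140:260],None,fx=4,fy=4,interpolation=2)
cv2.imwrite("pics/u.png",w);cv2.imwrite("pics/s.png",cv2.resize(a[195:300,300:420],None,fx=5,fy=5,interpolation=2));cv2.imwrite("pics/s2.png",cv2.resize(b[140:210,180:300],None,fx=6,fy=6,interpolation=2))
E
```

```text
btn (198.61702127659575, 181.07801418439718, 141.0) (333.15822784810126, 261.80379746835445, 158.0)
[0.66581551 0.14898473 0.098     ] [0.66766028 0.15239264 0.096     ]
((200.5, 153.0), (110.0, 83.0), 90.0)
[([237, 98], [0.8713, 0.0626, 0.084]), ([242, 208], [0.6046, 0.0497, 0.084]), ([162, 208], [0.6056, 0.235, 0.084]), ([160, 100], [0.8669, 0.2469, 0.084])]
```

View pics/u.png

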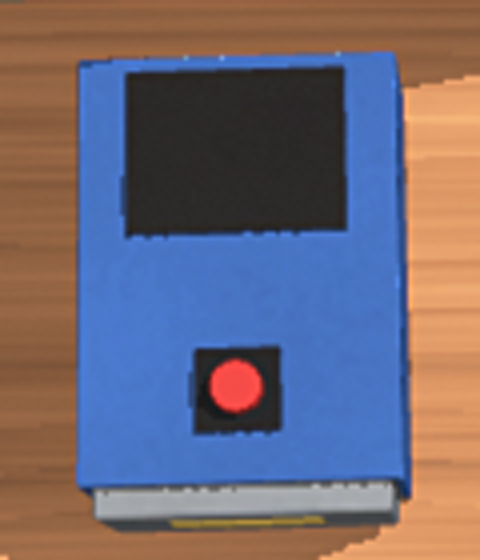

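View pics/s.png

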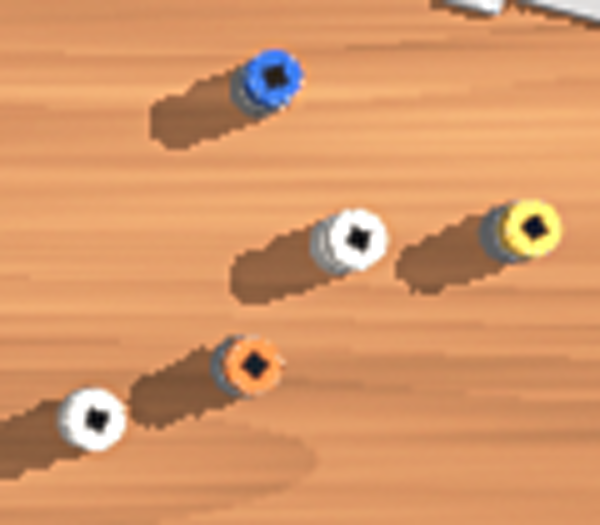

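View pics/s2.png

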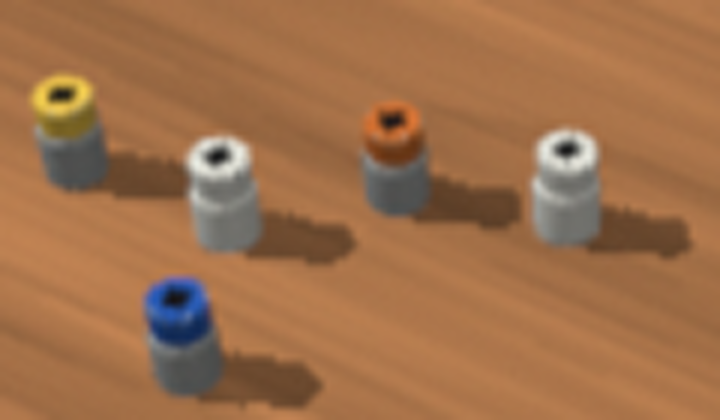

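Run:
```python
from h import *
for n,uv in(("top",(350.7,268.1)),("scene",(245.3,159.8))): print("orange",at(n,uv,.045))
for n,uv in(("top",(300+96/5,195+419/5)),("scene",(180+567/6,140+149/6))): print("white",at(n,uv,.045))
for n,uv in(("top",(300+358/5,195+239/5)),("scene",(180+217/6,140+156/6))): print("white2",at(n,uv,.045))
b=cv2.imread("pics/scene0.png");cv2.imwrite("pics/us.png",cv2.resize(b[220:395,230:395],None,fx=3.4,fy=3.4,interpolation=2))
```

```text
orange [ 0.46507307 -0.20561893  0.045     ]
orange [ 0.46586321 -0.20153233  0.045     ]
white [ 0.44048149 -0.13046684  0.045     ]
white [ 0.44119837 -0.12526741  0.045     ]
white2 [ 0.52468559 -0.25731344  0.045     ]
white2 [ 0.52648708 -0.25256196  0.045     ]
```

View pics/us.png

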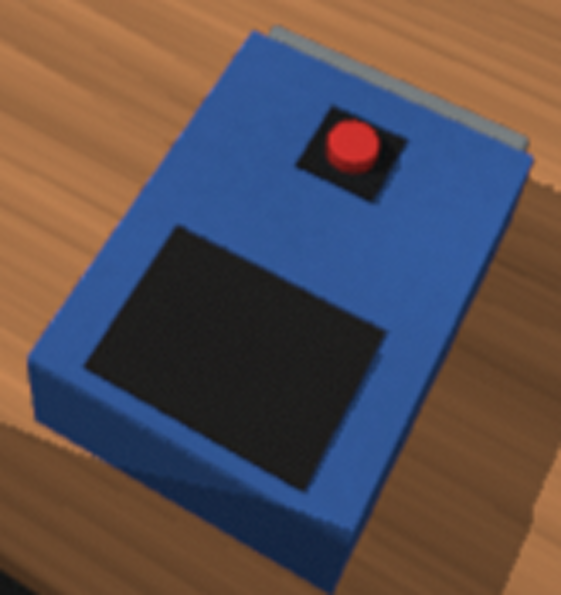

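Run:
```python
from h import *
from scipy.optimize import least_squares
f=lambda l:np.array(l)
S={(-1,-1):(256,33),(-1,1):(530,158),(1,-1):(32,358),(1,1):(352,530)}
Tt={(1,1):(79,62),(1,-1):(397,53),(-1,1):(79,486),(-1,-1):(403,481)}
obs=[("scene",k,f(v)/3.4+f((230,220))) for k,v in S.items()]+[("top",k,f(v)/4+f((140,85))) for k,v in Tt.items()]
for sel in(("scene","top"),("scene",),("top",)):
    def res(p,full=False):
        x,y,t=p;c,s=np.cos(t),np.sin(t);r=[]
        for n,k,uv in obs:
            if n not in sel: continue
            a,b=k[0]*.13,k[1]*.095;r.append(proj(n,(x+c*a-s*b,y+s*a+c*b,.084))-uv)
        r=f(r);return r if full else r.ravel()
    o=least_squares(res,(.735,.15,0));x,y,t=o.x;print(sel,o.x,np.degrees(t));print(res(o.x,1).round(1).tolist())
    print("button",x-.075*np.cos(t),y-.075*np.sin(t),"front",x-.148*np.cos(t),y-.148*np.sin(t))
```

```text
('scene', 'top') [0.73976218 0.15327858 0.02764583] 1.5839892805622044
[[-1.8, -2.8], [1.0, -2.3], [-2.3, -1.9], [-1.0, 1.8], [-1.8, -0.5], [-2.0, -0.7], [-1.9, 0.8], [-0.9, -0.6]]
button 0.6647908439581189 0.1512054039818338 front 0.5918187388328399 0.1491875155842211
('scene',) [0.74021191 0.15570169 0.02991684] 1.7141084337545573
[[-1.1, -2.2], [1.9, -1.7], [-1.3, -0.8], [0.4, 2.8]]
button 0.6652454684323756 0.15345825875940597 front 0.5922781341189806 0.15127465549937227
('top',) [0.73920572 0.14936467 0.02125816] 1.2180029973985604
[[0.2, -0.6], [0.0, -0.2], [-0.6, 0.8], [0.4, -0.1]]
button 0.6642226707106134 0.14777042838403356 front 0.591239164785368 0.14621869939362708
```

```bash
cat >> h.py <<'E'
def go(x,y,z,yawy=None):
    "shift/turn in tool axes to world TCP target; yawy: wanted world angle of tool y (deg, mod 180)"
    s=get_state();R=np.array(s["ee_rot"]);p=np.array(s["position"])
    sh=R.T@(np.array([x,y,z])-p)*1000
    t=np.zeros(3)
    if yawy is not None:
        from scipy.spatial.transform import Rotation as Q
        a=np.radians(yawy);Y=np.array([np.cos(a),np.sin(a),0])
        if Y@R[:,1]<0:Y=-Y
        Z=np.array([0,0,-1.]);G=np.c_[np.cross(Y,Z),Y,Z]
        t=Q.from_matrix(R.T@G).as_rotvec(degrees=True)
    print("shift",sh.round(1).tolist(),"turn",t.round(2).tolist(),"pos",p.round(4).tolist(),"F",np.round(s["force"],1).tolist(),"t",s["time_s"],"w",round(s["grip_width"],4))
E
python3 - <<'E'
from h import *
go(.45,.25,.26,1.3);go(.6645,.1495,.16,1.3)
for uv in((90,157),(80,200)):print(at("top",uv,.2))
E
```

```text
shift [-325.2, -200.9, -28.7] turn [-0.0, 0.0, 66.94] pos [0.2224, 0.5572, 0.2313] F [-0.5, -0.1, 0.4] t 0.8 w 0.0853
shift [-561.7, -214.8, 71.3] turn [-0.0, 0.0, 66.94] pos [0.2224, 0.5572, 0.2313] F [-0.5, -0.1, 0.4] t 0.8 w 0.0853
[0.69707557 0.3597663  0.2       ]
[0.60623399 0.3758782  0.2       ]
```

Emit:
servo_tool(motion=[[[-33,-20,-10],[0,0,7],0],[[-66,-40,-20],[0,0,14],0],[[-100,-60,-29],[0,0,21],0],[[-140,-84,-29],[0,0,28],0],[[-180,-108,-29],[0,0,35],0],[[-220,-132,-29],[0,0,42],0],[[-260,-158,-29],[0,0,49],0],[[-300,-184,-29],[0,0,56],0],[[-325,-201,-29],[0,0,63],0],[[-325,-201,-29],[0,0,66.9],0]])

```text
time_s: 1.8
position: [0.4522, 0.2469, 0.2605]
ee_rot: [[-0.015, 1.0, 0.002], [1.0, 0.015, -0.001], [-0.001, 0.001, -1.0]]
force: [-0.4, 0.1, 0.2]
grip_width: 0.0001
```

```bash
python3 -c "
from h import *
go(.6645,.1495,.13,1.3)"
```

```text
shift [-100.4, 210.6, 130.9] turn [0.08, 0.07, -0.45] pos [0.4522, 0.2469, 0.2605] F [-0.4, 0.1, 0.2] t 1.8 w 0.0001
```

Emit:
servo_tool(motion=[[[-15,35,10],[0,0,0],0],[[-35,75,30],[0,0,0],0],[[-55,115,60],[0,0,0],0],[[-75,155,90],[0,0,0],0],[[-90,190,115],[0,0,0],0],[[-100,210,131],[0,0,-0.4],0],[[-100,210,131],[0,0,-0.4],0],[[-100,210,131],[0,0,-0.4],0]])

```text
time_s: 2.6
position: [0.6617, 0.1547, 0.1284]
ee_rot: [[-0.029, 1.0, -0.002], [1.0, 0.029, -0.0], [-0.0, -0.002, -1.0]]
force: [-0.2, -0.2, 0.2]
grip_width: -0.0002
```

```bash
python3 -c "
from h import *
a=camera('top');b=camera('scene')
go(.6645,.1495,.1,1.3)
p=get_state()['position']
c=proj('top',p);d=proj('scene',p);print(c,d)
for im,q,n in((a,c,'t1'),(b,d,'s1')):
    x,y=q.round().astype(int);w=im[y-50:y+50,x-60:x+60].copy();w=cv2.resize(w,None,fx=6,fy=6,interpolation=2);e=((q-[x-60,y-50]+.5)*6).astype(int);cv2.drawMarker(w,tuple(int(v) for v in e),(0,255,0),0,20,1);cv2.imwrite(f'pics/{n}.png',w)
"
```

```text
shift [-6.2, 2.8, 30.0] turn [0.01, -0.01, 0.46] pos [0.6615, 0.1556, 0.13] F [-0.1, 0.5, 0.2] t 2.7 w -0.0001
[193.35371689 180.11323939] [338.09474183 250.4238449 ]
```

View pics/t1.png

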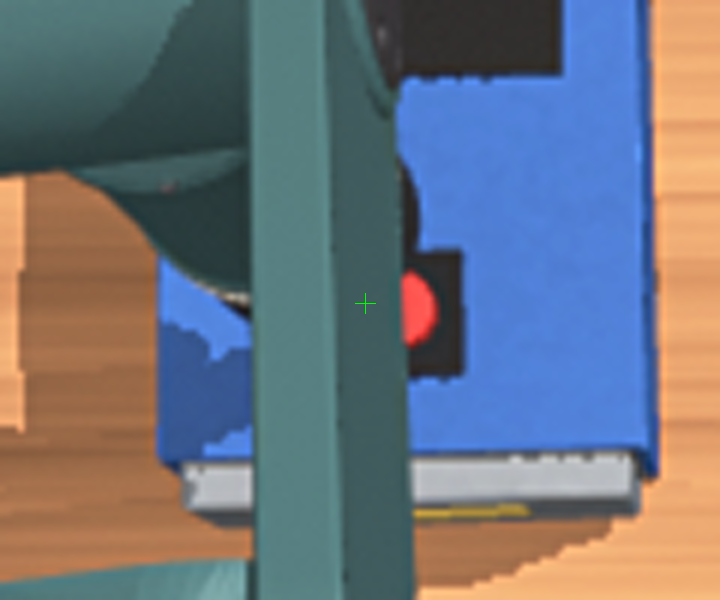

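View pics/s1.png

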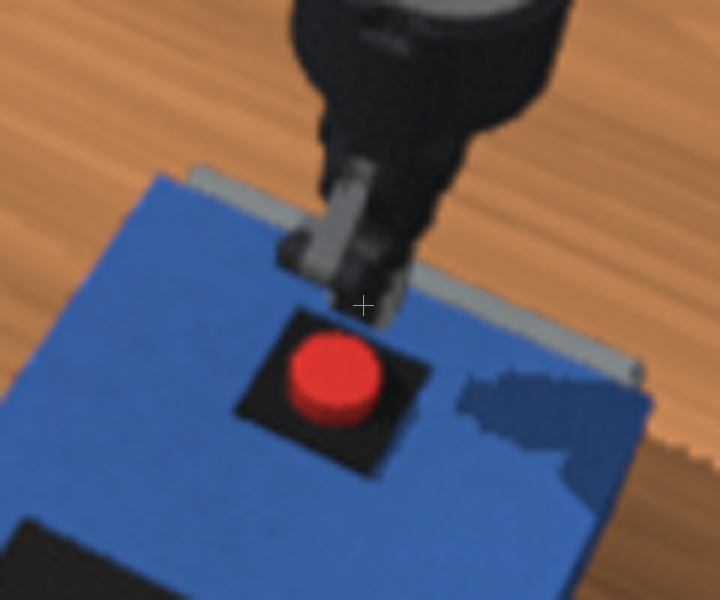

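```bash
python3 -c "
from h import *
print(at('scene',(333.16-1.2,261.8-1.3),.096),at('scene',(245.3-1.2,159.8-1.3),.045))
go(.6645,.1495,.102,1.3)"
```

```text
[0.6661292  0.14896821 0.096     ] [ 0.46331032 -0.20717189  0.045     ]
shift [-6.2, 2.8, 28.0] turn [0.01, -0.01, 0.46] pos [0.6615, 0.1556, 0.13] F [-0.1, 0.5, 0.2] t 2.7 w -0.0001
```

Emit:
servo_tool(motion=[[[-3,2,8],[0,0,0],0],[[-6.6,4.3,16],[0,0,0.4],0],[[-6.6,4.3,22],[0,0,0.4],0],[[-6.6,4.3,26],[0,0,0.4],0],[[-6.6,4.3,27],[0,0,0.4],0],[[-6.6,4.3,28],[0,0,0.4],0]])

```text
time_s: 3.3
position: [0.6664, 0.1486, 0.1011]
ee_rot: [[-0.023, 1.0, -0.0], [1.0, 0.023, -0.0], [-0.0, -0.0, -1.0]]
force: [0.3, -0.4, 0.1]
grip_width: -0.0
```

```bash
python3 -c "
from h import *
b=camera('scene')
go(.6655,.149,.1,1.3)
cv2.imwrite('pics/s2b.png',cv2.resize(b[210:300,280:400],None,fx=6,fy=6,interpolation=2))"
```

```text
shift [0.4, -1.0, 1.1] turn [-0.01, 0.01, 0.05] pos [0.6665, 0.1486, 0.1011] F [-1.0, -0.3, 0.2] t 3.35 w 0.0001
```

View pics/s2b.png

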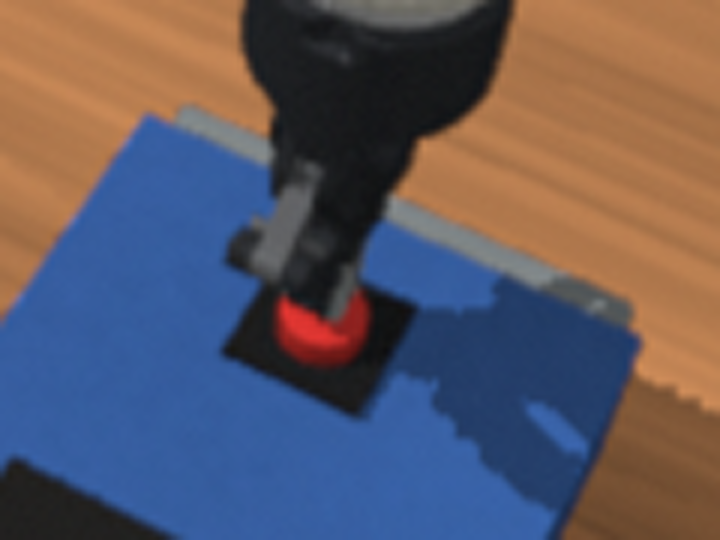

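The closed fingertips stand just over the middle of the red button, at crop pixel (325,310). Pressing now.

Emit:
servo_tool(motion=[[[0,0,1],[0,0,0],0],[[0,0,2],[0,0,0],0],[[0,0,3],[0,0,0],0],[[0,0,3.7],[0,0,0],0],[[0,0,4.4],[0,0,0],0],[[0,0,5],[0,0,0],0]])

```text
time_s: 3.95
position: [0.6666, 0.1485, 0.0973]
ee_rot: [[-0.023, 1.0, 0.0], [1.0, 0.023, -0.0], [-0.0, 0.0, -1.0]]
force: [-3.1, 0.8, 10.0]
grip_width: 0.0001
```

Emit:
servo_tool(motion=[[[0,0,0.4],[0,0,0],0],[[0,0,0.8],[0,0,0],0]])

```text
time_s: 4.15
position: [0.6666, 0.1485, 0.0966]
ee_rot: [[-0.023, 1.0, 0.0], [1.0, 0.023, -0.0], [-0.0, 0.0, -1.0]]
force: [-3.1, -0.7, 9.0]
grip_width: 0.0
```

Emit:
servo_tool(motion=[[[0,0,0.4],[0,0,0],0],[[0,0,0.8],[0,0,0],0],[[0,0,1.2],[0,0,0],0]])

```text
time_s: 4.45
position: [0.6666, 0.1485, 0.0956]
ee_rot: [[-0.023, 1.0, 0.0], [1.0, 0.023, -0.0], [-0.0, 0.0, -1.0]]
force: [-3.6, -0.7, 9.1]
grip_width: 0.0
```

Emit:
servo_tool(motion=[[[0,0,0.4],[0,0,0],0],[[0,0,0.8],[0,0,0],0],[[0,0,1.2],[0,0,0],0]])

```text
time_s: 4.75
position: [0.6667, 0.1486, 0.0933]
ee_rot: [[-0.023, 1.0, 0.0], [1.0, 0.023, 0.0], [0.0, 0.0, -1.0]]
force: [-1.0, 0.1, 0.8]
grip_width: 0.0004
```

```bash
python3 -c "
from h import *
b=camera('scene')
go(.6655,.149,.15,1.3)
cv2.imwrite('pics/s3.png',b)"
```

```text
shift [0.5, -1.1, -57.0] turn [0.01, 0.0, 0.04] pos [0.6666, 0.1485, 0.093] F [0.3, -0.2, 0.5] t 4.8 w 0.0
```

View pics/s3.png

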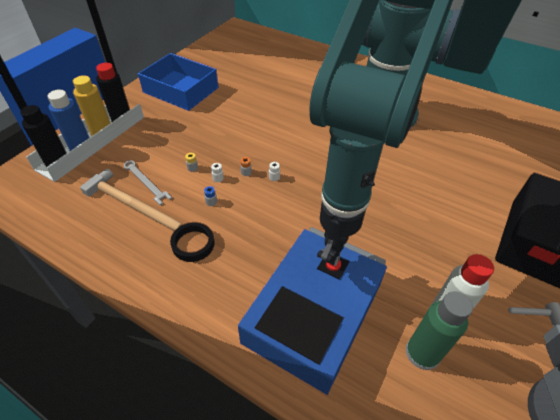

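Emit:
servo_tool(motion=[[[0,0,0.5],[0,0,0],0],[[0,0,1],[0,0,0],0],[[0,0,1],[0,0,0],0],[[0,0,1],[0,0,0],0]])

```text
time_s: 5.2
position: [0.6666, 0.1485, 0.0922]
ee_rot: [[-0.023, 1.0, 0.0], [1.0, 0.023, -0.0], [-0.0, 0.0, -1.0]]
force: [-0.8, -0.4, 3.6]
grip_width: -0.0001
```

```bash
python3 -c "
from h import *
b=camera('scene')
go(.6655,.149,.2,1.3)
cv2.imwrite('pics/s4.png',b[180:400,200:420])"
```

```text
shift [0.5, -1.0, -107.8] turn [0.0, 0.0, 0.04] pos [0.6666, 0.1485, 0.0922] F [-1.0, 0.5, 3.5] t 5.25 w -0.0001
```

View pics/s4.png

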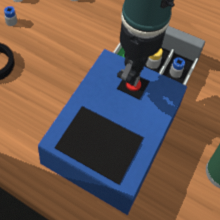

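The tray is out, with a green caddy visible in its right-hand (-y) lane. On to the socket.

```bash
python3 -c "
from h import *
go(.4645,-.206,.1,1.3)"
```

```text
shift [-349.7, -210.3, -7.8] turn [0.0, 0.0, 0.04] pos [0.6666, 0.1485, 0.0922] F [-1.0, 0.5, 3.5] t 5.25 w -0.0001
```

Emit:
servo_tool(motion=[[[0,0,-40],[0,0,0],0],[[0,0,-85],[0,0,0],0],[[35,-20,-105],[0,0,0],0],[[75,-42,-105],[0,0,0],30],[[115,-65,-105],[0,0,0],50],[[155,-87,-105],[0,0,0],50],[[195,-110,-105],[0,0,0],50],[[235,-133,-105],[0,0,0],50],[[275,-155,-105],[0,0,0],50],[[315,-180,-80],[0,0,0],50]])

```text
time_s: 6.25
position: [0.4819, 0.46, 0.1764]
ee_rot: [[-0.023, 1.0, 0.006], [1.0, 0.023, 0.004], [0.004, 0.006, -1.0]]
force: [1.8, 0.4, 0.4]
grip_width: 0.0501
```

```bash
python3 -c "
from h import *
go(.4645,-.206,.08,1.3)"
```

```text
shift [-665.8, -33.6, 93.4] turn [0.32, -0.24, 0.05] pos [0.4819, 0.46, 0.1764] F [1.8, 0.4, 0.4] t 6.25 w 0.0501
```

I sent that move with the wrong sign on x, so the arm went to the can side. I'll check whether it hit anything before going on.

```bash
python3 -c "
from h import *
a=camera('top');b=camera('scene')
cv2.imwrite('pics/c5.png',cv2.resize(np.hstack([a[:300,:280],b[160:,280:]][:1]),None,fx=2,fy=2));cv2.imwrite('pics/c5s.png',b)
go(.4645,-.206,.22,1.3)"
```

```text
shift [-665.4, -30.2, -48.7] turn [-0.31, 0.06, 0.32] pos [0.4756, 0.46, 0.1705] F [-0.6, -0.5, -1.0] t 6.35 w 0.05
```

View pics/c5.png

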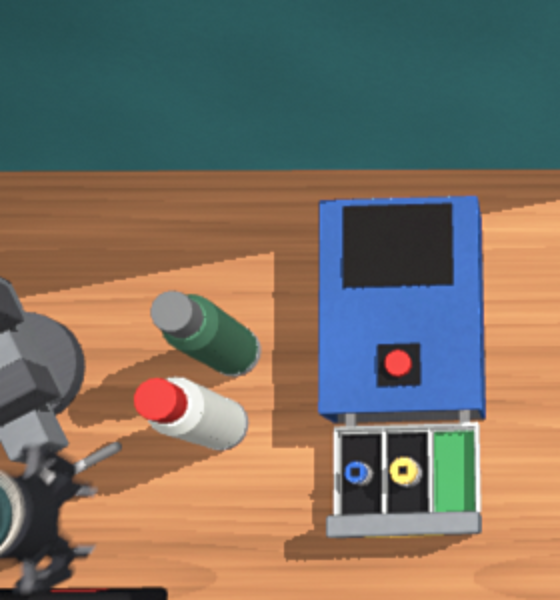

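View pics/c5s.png

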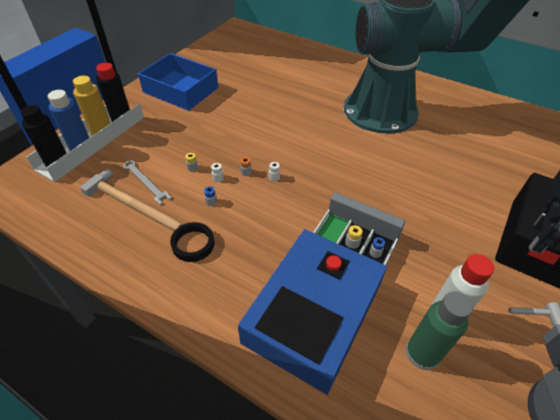

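The cans stand where they were (red cap still at top-view pixel (79,200)), so nothing was touched. The tray is out with the green caddy at top-view (227,236).

Emit:
servo_tool(motion=[[[0,0,-25],[0,0,0],50],[[-40,-3,-48],[0,0,0],50],[[-90,-5,-48],[0,0,0],50],[[-140,-8,-48],[0,0,0],50],[[-190,-11,-48],[0,0,0],50],[[-240,-14,-48],[0,0,0],50],[[-290,-17,-48],[0,0,0],50],[[-340,-20,-48],[0,0,0],50],[[-390,-23,-48],[0,0,0],50],[[-400,-23,-48],[0,0,0],50]])

```text
time_s: 7.35
position: [0.4666, 0.0515, 0.2217]
ee_rot: [[-0.019, 1.0, -0.001], [1.0, 0.019, -0.002], [-0.002, -0.001, -1.0]]
force: [0.1, -0.4, -0.2]
grip_width: 0.0501
```

```bash
python3 -c "
from h import *
go(.4645,-.206,.08,1.3)
g=at('top',(227,235.75),.019);print(g)
c=np.cos(.0213);s=np.sin(.0213)
x,y=.7392,.1494
for ly in(-.0565,0,.0565):
  for lx in(-.195,): print(ly,x+c*lx-s*ly,y+s*lx+c*ly)"
```

```text
shift [-257.1, -6.9, 142.2] turn [-0.03, 0.13, -0.21] pos [0.4666, 0.0515, 0.2217] F [0.1, -0.4, -0.2] t 7.35 w 0.0501
[0.5456434  0.09028487 0.019     ]
-0.0565 0.5454475921058114 0.08875963031771647
0 0.5442442331026189 0.14524681405977813
0.0565 0.5430408740994265 0.2017339978018398
```

Emit:
servo_tool(motion=[[[-40,-1,10],[0,0,0],50],[[-80,-2,25],[0,0,0],50],[[-125,-3,50],[0,0,0],50],[[-170,-4,80],[0,0,0],50],[[-215,-6,110],[0,0,0],50],[[-245,-7,130],[0,0,0],50],[[-257,-7,142],[0,0,-0.2],50],[[-257,-7,142],[0,0,-0.2],50],[[-257,-7,142],[0,0,-0.2],50]])

```text
time_s: 8.25
position: [0.4661, -0.1999, 0.0798]
ee_rot: [[-0.026, 1.0, -0.001], [1.0, 0.026, 0.001], [0.001, -0.001, -1.0]]
force: [-1.1, 0.1, -0.5]
grip_width: 0.0496
```

```bash
python3 -c "
from h import *
b=camera('scene')
cv2.imwrite('pics/s6.png',cv2.resize(b[120:220,170:310],None,fx=5,fy=5,interpolation=2))
go(.4645,-.206,.06,1.3)"
```

```text
shift [-6.4, -2.1, 20.3] turn [0.0, -0.02, 0.27] pos [0.4664, -0.1996, 0.0803] F [-0.6, 0.7, -0.7] t 8.3 w 0.0503
```

View pics/s6.png

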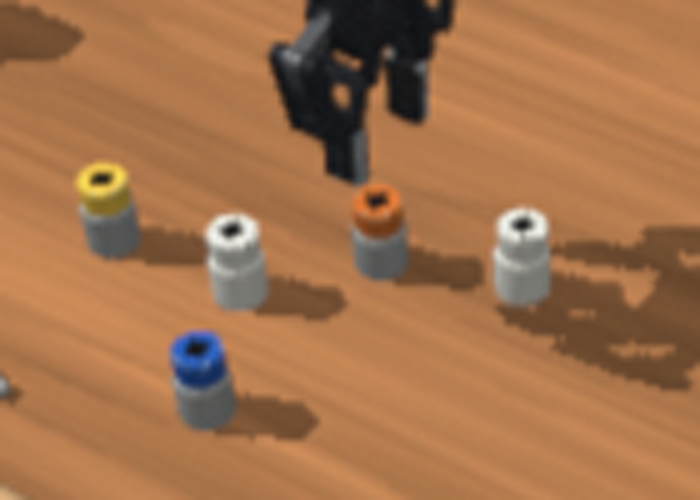

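Emit:
servo_tool(motion=[[[-6.4,-2,0],[0,0,0.2],52],[[-6.4,-2,10],[0,0,0.2],52],[[-6.4,-2,24],[0,0,0.2],52],[[-6.4,-2,38],[0,0,0.2],52],[[-6.4,-2,52],[0,0,0.2],52],[[-6.4,-2,62],[0,0,0.2],52],[[-6.4,-2,70],[0,0,0.2],52],[[-6.4,-2,73.5],[0,0,0.2],52],[[-6.4,-2,73.5],[0,0,0.2],52]])

```text
time_s: 9.2
position: [0.4643, -0.2071, 0.0059]
ee_rot: [[-0.023, 1.0, -0.0], [1.0, 0.023, 0.0], [0.0, -0.0, -1.0]]
force: [0.7, 0.5, -0.6]
grip_width: 0.0521
```

```bash
python3 -c "
from h import *
b=camera('scene')
cv2.imwrite('pics/s7.png',cv2.resize(b[100:220,170:310],None,fx=5,fy=5,interpolation=2))
go(.4645,-.206,.006,1.3)"
```

```text
shift [1.3, 0.0, 0.2] turn [0.0, 0.01, 0.04] pos [0.4645, -0.2073, 0.0062] F [0.0, -0.5, 0.5] t 9.25 w 0.0517
```

View pics/s7.png

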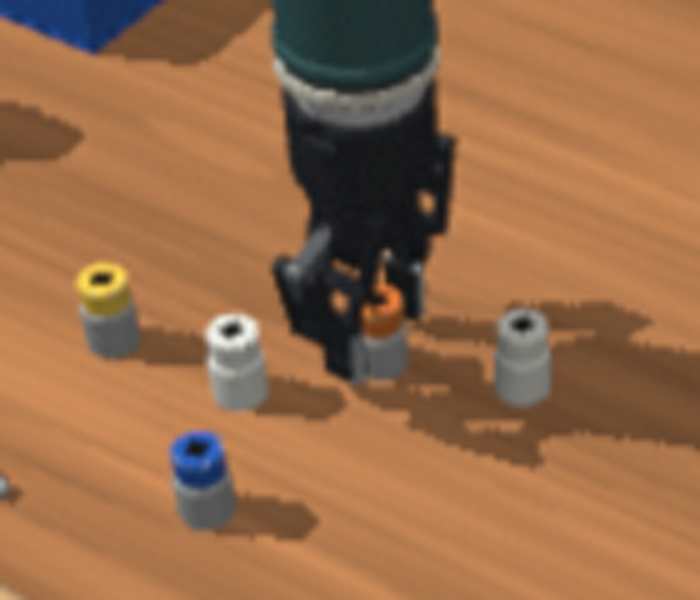

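The orange socket stands between the fingers, at crop (383,340), and both whites are clear. Closing.

Emit:
servo_tool(motion=[[[1,0,0],[0,0,0],40],[[1,0,0],[0,0,0],26],[[1,0,0],[0,0,0],20],[[1,0,0],[0,0,0],20],[[1,0,0],[0,0,0],20],[[1,0,-5],[0,0,0],20],[[1,0,-20],[0,0,0],20],[[1,0,-45],[0,0,0],20],[[1,0,-80],[0,0,0],20],[[1,0,-115],[0,0,0],20]], newtons=35)

```text
time_s: 10.25
position: [0.4634, -0.2058, 0.122]
ee_rot: [[-0.023, 1.0, -0.002], [1.0, 0.023, 0.001], [0.001, -0.002, -1.0]]
force: [-0.3, -0.6, -1.7]
grip_width: 0.0283
```

```bash
python3 -c "
from h import *
a=camera('top');b=camera('scene')
cv2.imwrite('pics/s8.png',cv2.resize(b[60:220,170:330],None,fx=3.7,fy=3.7,interpolation=2))
go(.5456,.0895,.14,1.3)"
```

```text
shift [295.4, 85.7, -15.3] turn [0.38, 0.26, 0.05] pos [0.467, -0.2079, 0.1255] F [-0.4, -1.3, -2.5] t 10.35 w 0.0284
```

View pics/s8.png

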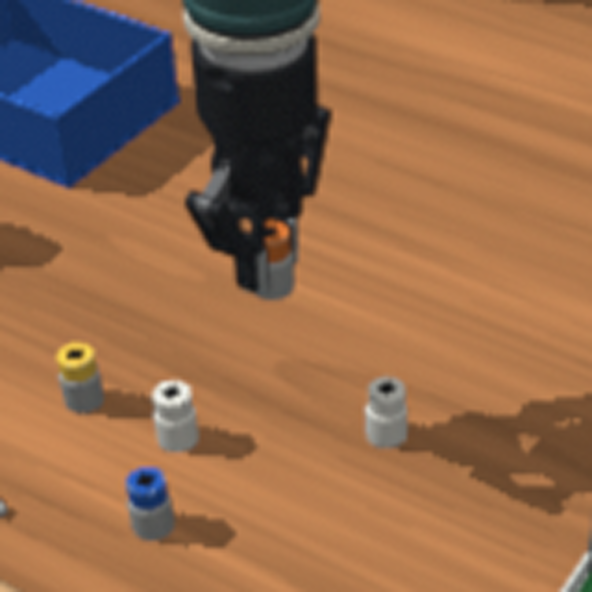

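Emit:
servo_tool(motion=[[[30,8,-10],[0,0,0],20],[[70,20,-15],[0,0,0],20],[[115,33,-15],[0,0,0],20],[[160,46,-15],[0,0,0],20],[[205,59,-15],[0,0,0],20],[[245,71,-15],[0,0,0],20],[[275,80,-15],[0,0,0],20],[[293,85,-15],[0,0,0],20],[[293,85,-15],[0,0,0],20],[[293,85,-15],[0,0,0],20]])

```text
time_s: 11.35
position: [0.5415, 0.0886, 0.1352]
ee_rot: [[-0.025, 1.0, -0.002], [1.0, 0.025, -0.001], [-0.001, -0.002, -1.0]]
force: [-0.2, -0.7, -2.1]
grip_width: 0.028
```

```bash
python3 -c "
from h import *
b=camera('scene');a=camera('top')
cv2.imwrite('pics/s9.png',cv2.resize(b[110:270,260:420],None,fx=3.7,fy=3.7,interpolation=2))
cv2.imwrite('pics/t9.png',cv2.resize(a[170:290,140:280],None,fx=4,fy=4,interpolation=2))
go(.5456,.0885,.09,1.3)"
```

```text
shift [0.7, 4.0, 45.5] turn [-0.09, 0.03, 0.01] pos [0.5416, 0.0877, 0.1356] F [-0.4, -0.4, -0.9] t 11.45 w 0.0285
```

View pics/s9.png

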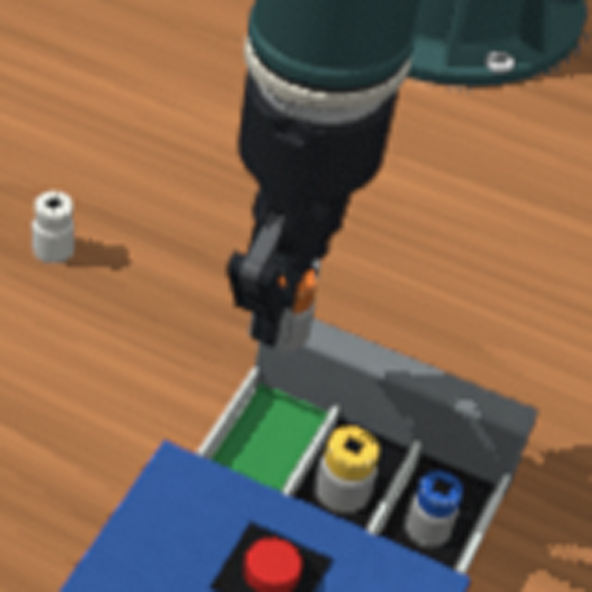

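View pics/t9.png

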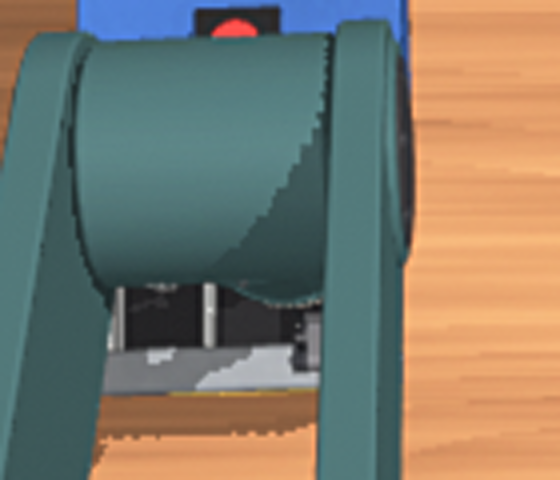

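```bash
python3 -c "
from h import *
p=np.array([.5416,.0880,.1356])
for dz in(-.006,.02):
  c=proj('scene',p+[0,0,dz])+[1.2,1.3]
  T=P['scene']['world_from_camera'];d=-(T[:3,:3].T@(p-T[:3,3]))[2]
  print(c,405.5*.015/d, ((c-[260,110])*3.7).round(), d/405.5)
"
```

```text
[335.40579598 199.70604862] 6.984124113848266 [279. 332.] 0.0021477281553828184
[336.85704817 191.34372847] 6.984124113848266 [284. 301.] 0.0021477281553828184
```

Emit:
servo_tool(motion=[[[-2,4,5],[0,0,0],20],[[-2,4,20],[0,0,0],20],[[-2,4,35],[0,0,0],20],[[-2,4,48],[0,0,0],20],[[-2,4,48],[0,0,0],20]])

```text
time_s: 11.95
position: [0.545, 0.0859, 0.0862]
ee_rot: [[-0.022, 1.0, -0.004], [1.0, 0.022, -0.0], [-0.0, -0.004, -1.0]]
force: [-0.7, -0.4, -1.3]
grip_width: 0.0287
```

```bash
python3 -c "
from h import *
b=camera('scene')
cv2.imwrite('pics/s10.png',cv2.resize(b[110:270,260:420],None,fx=3.7,fy=3.7,interpolation=2))
go(.5456,.086,.03,1.3)"
```

```text
shift [-0.1, -0.0, 57.2] turn [-0.14, 0.01, -0.01] pos [0.5458, 0.0861, 0.0872] F [1.2, -0.4, -1.7] t 12.0 w 0.0286
```

View pics/s10.png

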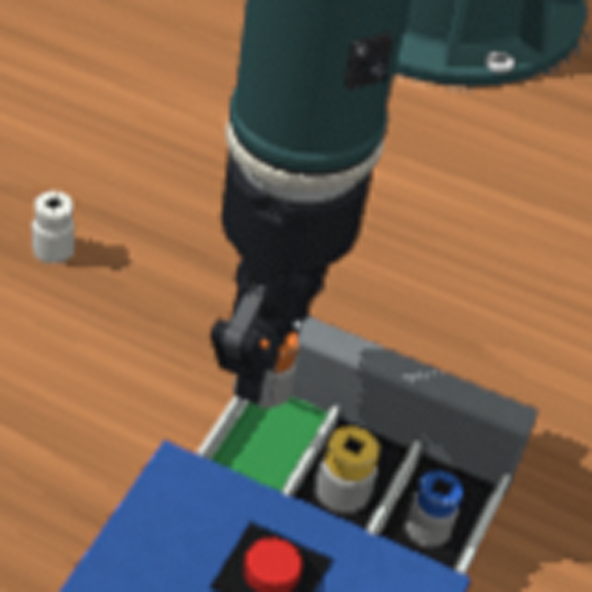

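Emit:
servo_tool(motion=[[[0,0,10],[0,0,0],20],[[0,0,22],[0,0,0],20],[[0,0,34],[0,0,0],20],[[0,0,44],[0,0,0],20],[[0,0,52],[0,0,0],20],[[0,0,57],[0,0,0],20],[[0,0,58],[0,0,0],20]])

```text
time_s: 12.7
position: [0.5461, 0.0867, 0.0294]
ee_rot: [[-0.023, 1.0, -0.001], [1.0, 0.023, -0.0], [-0.0, -0.001, -1.0]]
force: [-0.2, 0.5, -1.3]
grip_width: 0.0283
```

```bash
python3 -c "
from h import *
b=camera('scene')
cv2.imwrite('pics/s11.png',cv2.resize(b[130:270,260:420],None,fx=4.2,fy=4.2,interpolation=2))
go(.5456,.086,.025,1.3)"
```

```text
shift [-0.7, -0.8, 4.7] turn [-0.04, 0.01, 0.04] pos [0.5464, 0.0867, 0.0297] F [-0.1, 0.4, -1.9] t 12.75 w 0.0286
```

View pics/s11.png

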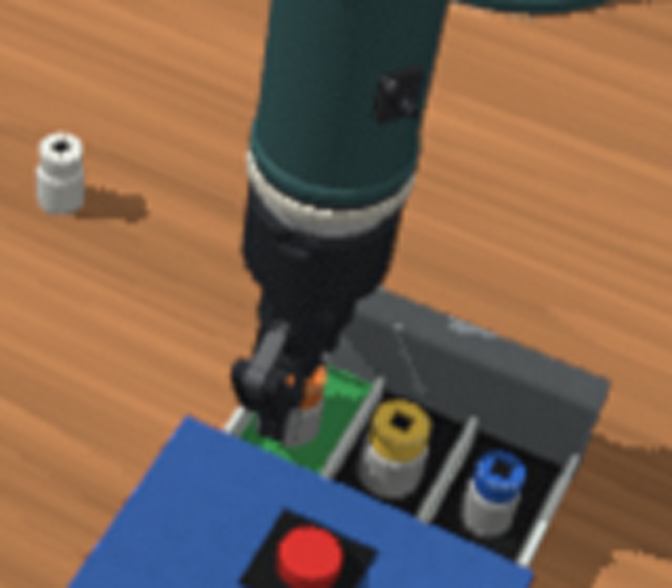

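The socket is over the green caddy and clear of the dividers. Lowering it the last millimetres until it touches.

Emit:
servo_tool(motion=[[[0,0,1],[0,0,0],20],[[0,0,2],[0,0,0],20],[[0,0,3],[0,0,0],20],[[0,0,3],[0,0,0],20]])

```text
time_s: 13.15
position: [0.5466, 0.0867, 0.0273]
ee_rot: [[-0.023, 1.0, 0.0], [1.0, 0.023, -0.0], [-0.0, 0.0, -1.0]]
force: [-0.3, 0.4, -1.7]
grip_width: 0.0284
```

Emit:
servo_tool(motion=[[[0,0,0.7],[0,0,0],20],[[0,0,1.2],[0,0,0],20],[[0,0,1.2],[0,0,0],20]])

```text
time_s: 13.45
position: [0.5466, 0.0867, 0.026]
ee_rot: [[-0.023, 1.0, 0.0], [1.0, 0.023, -0.0], [-0.0, 0.0, -1.0]]
force: [0.2, 1.3, -2.5]
grip_width: 0.0283
```

Emit:
servo_tool(motion=[[[0,0,0.6],[0,0,0],20],[[0,0,1.2],[0,0,0],20],[[0,0,1.2],[0,0,0],20]])

```text
time_s: 13.75
position: [0.5474, 0.0867, 0.0259]
ee_rot: [[-0.023, 1.0, 0.002], [1.0, 0.023, -0.0], [-0.0, 0.002, -1.0]]
force: [-1.3, 0.1, 9.0]
grip_width: 0.0285
```

Emit:
servo_tool(motion=[[[0,0,-0.8],[0,0,0],20],[[0,0,-0.8],[0,0,0],34],[[0,0,-0.8],[0,0,0],44],[[0,0,-0.8],[0,0,0],44],[[0,0,-0.8],[0,0,0],44],[[0,0,-10],[0,0,0],44],[[0,0,-25],[0,0,0],44],[[0,0,-50],[0,0,0],44],[[0,0,-85],[0,0,0],44],[[0,0,-120],[0,0,0],44]])

```text
time_s: 14.75
position: [0.545, 0.0867, 0.1456]
ee_rot: [[-0.023, 1.0, -0.003], [1.0, 0.023, -0.0], [-0.0, -0.003, -1.0]]
force: [0.6, 0.1, 0.3]
grip_width: 0.044
```

```bash
python3 -c "
from h import *
b=camera('scene')
cv2.imwrite('pics/s12.png',cv2.resize(b[130:270,260:420],None,fx=4.2,fy=4.2,interpolation=2))
go(.42,.146,.15,1.3)"
```

```text
shift [62.1, -127.4, 0.6] turn [0.36, -0.0, 0.05] pos [0.5488, 0.087, 0.1514] F [0.2, 0.0, 3.4] t 14.8 w 0.0442
```

View pics/s12.png

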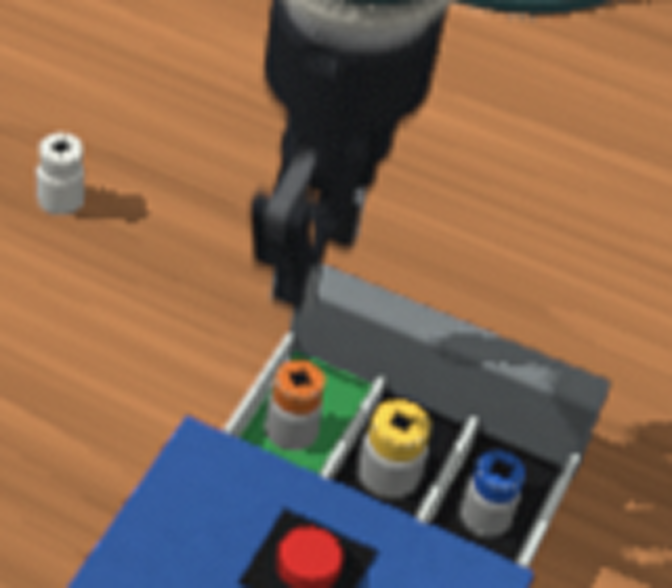

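The orange socket stands upright in the green caddy at crop (295,405), clear of the dividers. Next I'll move in front of the tray, turned 90° so that the flat side of the closed fingers does the pushing.

Emit:
servo_tool(motion=[[[6,-12,0],[0,0,-8],30],[[14,-28,0],[0,0,-16],0],[[24,-46,0],[0,0,-24],0],[[34,-64,0],[0,0,-32],0],[[44,-84,0],[0,0,-40],0],[[54,-104,0],[0,0,-48],0],[[60,-115,0],[0,0,-56],0],[[60,-115,0],[0,0,-64],0],[[60,-115,0],[0,0,-72],0],[[60,-115,0],[0,0,-80],0]])

```text
time_s: 15.8
position: [0.4292, 0.144, 0.1448]
ee_rot: [[-0.99, 0.145, -0.001], [0.145, 0.99, -0.0], [0.001, -0.0, -1.0]]
force: [0.6, -0.2, -0.5]
grip_width: -0.0
```

```bash
python3 -c "
from h import *
a=camera('top');b=camera('scene');cv2.imwrite('pics/t13.png',cv2.resize(a[90:300,130:300],None,fx=2.8,fy=2.8,interpolation=2))
go(.43,.1435,.1,91.2)"
```

```text
shift [-0.8, -0.3, 44.7] turn [-0.02, -0.06, -9.78] pos [0.4294, 0.144, 0.1447] F [0.5, 1.0, -0.4] t 15.9 w -0.0002
```

View pics/t13.png

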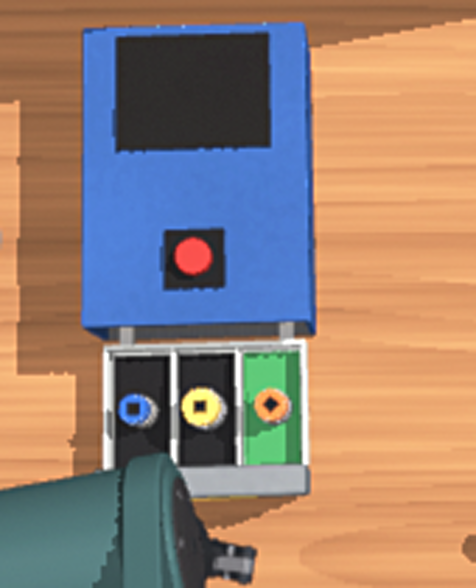

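Emit:
servo_tool(motion=[[[0,0,5],[0,0,-8],0],[[0,0,25],[0,0,-9.8],0],[[0,0,50],[0,0,-9.8],0],[[0,0,75],[0,0,-9.8],0],[[0,0,95],[0,0,-9.8],0],[[0,0,107],[0,0,-9.8],0],[[0,0,110],[0,0,-9.8],0],[[0,0,110],[0,0,-9.8],0]])

```text
time_s: 16.7
position: [0.4297, 0.1439, 0.0345]
ee_rot: [[-1.0, -0.018, -0.001], [-0.018, 1.0, -0.0], [0.001, -0.0, -1.0]]
force: [-0.2, 0.3, -0.2]
grip_width: 0.0002
```

```bash
python3 -c "
from h import *
a=camera('top');b=camera('scene');cv2.imwrite('pics/s14.png',cv2.resize(b[130:270,260:420],None,fx=4.2,fy=4.2,interpolation=2))
go(.45,.1439,.035,91.2)"
```

```text
shift [-19.4, -0.5, 0.3] turn [0.0, 0.04, -0.13] pos [0.4306, 0.1441, 0.0353] F [0.0, -0.6, -0.9] t 16.8 w 0.0
```

View pics/s14.png

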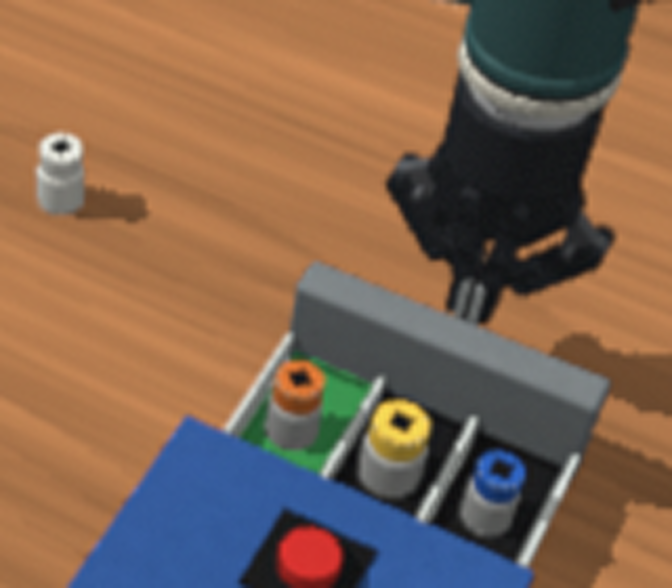

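Emit:
servo_tool(motion=[[[-4,0,0],[0,0,0],0],[[-8,0,0],[0,0,0],0],[[-12,0,0],[0,0,0],0],[[-16,0,0],[0,0,0],0],[[-19,0,0],[0,0,0],0],[[-21,0,0],[0,0,0],0],[[-23,0,0],[0,0,0],0],[[-25,0,0],[0,0,0],0],[[-27,0,0],[0,0,0],0],[[-29,0,0],[0,0,0],0]])

```text
time_s: 17.8
position: [0.4584, 0.1445, 0.0346]
ee_rot: [[-1.0, -0.02, -0.002], [-0.02, 1.0, -0.0], [0.002, -0.0, -1.0]]
force: [-2.4, 0.6, 2.1]
grip_width: -0.0001
```

Emit:
servo_tool(motion=[[[-2,0,0],[0,0,0],0],[[-5,0,0],[0,0,0],0],[[-8,0,0],[0,0,0],0],[[-11,0,0],[0,0,0],0],[[-14,0,0],[0,0,0],0],[[-17,0,0],[0,0,0],0],[[-20,0,0],[0,0,0],0],[[-23,0,0],[0,0,0],0],[[-26,0,0],[0,0,0],0],[[-29,0,0],[0,0,0],0]])

```text
time_s: 18.8
position: [0.4882, 0.1452, 0.0347]
ee_rot: [[-1.0, -0.02, -0.0], [-0.02, 1.0, -0.0], [0.0, -0.0, -1.0]]
force: [-2.4, 1.0, -0.9]
grip_width: 0.0
```

Emit:
servo_tool(motion=[[[-3,0,0],[0,0,0],0],[[-6,0,0],[0,0,0],0],[[-9,0,0],[0,0,0],0],[[-12,0,0],[0,0,0],0],[[-15,0,0],[0,0,0],0],[[-18,0,0],[0,0,0],0],[[-21,0,0],[0,0,0],0],[[-24,0,0],[0,0,0],0],[[-27,0,0],[0,0,0],0],[[-30,0,0],[0,0,0],0]])

```text
time_s: 19.8
position: [0.5183, 0.1458, 0.0348]
ee_rot: [[-1.0, -0.02, -0.0], [-0.02, 1.0, -0.0], [0.0, -0.0, -1.0]]
force: [-4.4, 0.8, -1.0]
grip_width: 0.0
```

```bash
python3 -c "
from h import *
a=camera('top');b=camera('scene');cv2.imwrite('pics/s15.png',cv2.resize(b[130:290,260:420],None,fx=3.7,fy=3.7,interpolation=2))
go(.58,.146,.035,91.2)"
```

```text
shift [-60.9, -1.0, -0.0] turn [-0.01, 0.07, -0.06] pos [0.5191, 0.1458, 0.0349] F [-2.6, -0.4, -1.1] t 19.9 w 0.0005
```

View pics/s15.png

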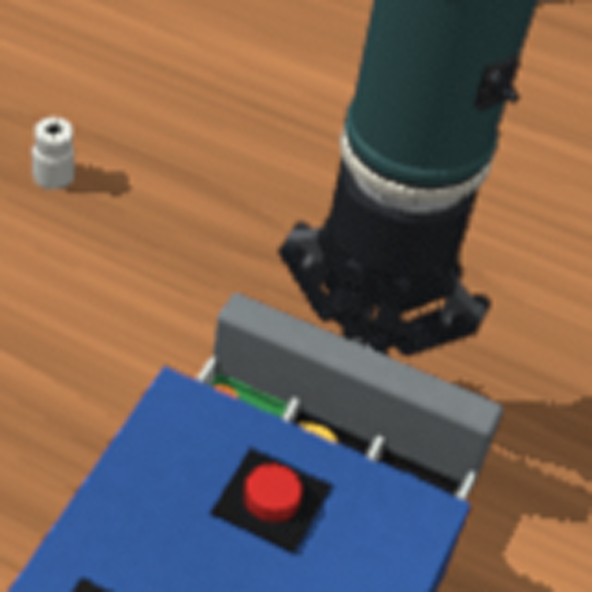

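Emit:
servo_tool(motion=[[[-3,0,0],[0,0,0],0],[[-6,0,0],[0,0,0],0],[[-9,0,0],[0,0,0],0],[[-12,0,0],[0,0,0],0],[[-15,0,0],[0,0,0],0],[[-18,0,0],[0,0,0],0],[[-21,0,0],[0,0,0],0],[[-24,0,0],[0,0,0],0],[[-27,0,0],[0,0,0],0],[[-30,0,0],[0,0,0],0]])

```text
time_s: 20.9
position: [0.5484, 0.1464, 0.0348]
ee_rot: [[-1.0, -0.02, -0.0], [-0.02, 1.0, -0.0], [0.0, -0.0, -1.0]]
force: [-4.4, 0.7, 1.8]
grip_width: 0.0003
```

Emit:
servo_tool(motion=[[[-2,0,0],[0,0,0],0],[[-4,0,0],[0,0,0],0],[[-6,0,0],[0,0,0],0],[[-8,0,0],[0,0,0],0],[[-10,0,0],[0,0,0],0],[[-11,0,0],[0,0,0],0],[[-12,0,0],[0,0,0],0]])

```text
time_s: 21.6
position: [0.5601, 0.1466, 0.0348]
ee_rot: [[-1.0, -0.02, -0.0], [-0.02, 1.0, -0.0], [0.0, -0.0, -1.0]]
force: [-5.1, 0.8, 2.8]
grip_width: -0.0001
```

Emit:
servo_tool(motion=[[[-0.8,0,0],[0,0,0],0],[[-1.6,0,0],[0,0,0],0],[[-2.4,0,0],[0,0,0],0],[[-3.2,0,0],[0,0,0],0],[[-4,0,0],[0,0,0],0]])

```text
time_s: 22.1
position: [0.5637, 0.1467, 0.0347]
ee_rot: [[-1.0, -0.02, -0.001], [-0.02, 1.0, -0.0], [0.001, -0.0, -1.0]]
force: [-7.0, -0.1, 4.6]
grip_width: -0.0001
```

Emit:
servo_tool(motion=[[[-0.8,0,0],[0,0,0],0],[[-1.6,0,0],[0,0,0],0],[[-2.4,0,0],[0,0,0],0],[[-3.2,0,0],[0,0,0],0],[[-4,0,0],[0,0,0],0]])

```text
time_s: 22.6
position: [0.5664, 0.1467, 0.0346]
ee_rot: [[-1.0, -0.02, -0.003], [-0.02, 1.0, -0.0], [0.003, -0.0, -1.0]]
force: [-8.9, 0.8, 5.2]
grip_width: -0.0001
```

Emit:
servo_tool(motion=[[[-0.7,0,-0.1],[0,0,0],0],[[-1.4,0,-0.2],[0,0,0],0],[[-2.1,0,-0.3],[0,0,0],0],[[-2.8,0,-0.3],[0,0,0],0]])

```text
time_s: 23.0
position: [0.5686, 0.1467, 0.0346]
ee_rot: [[-1.0, -0.02, -0.004], [-0.02, 1.0, -0.0], [0.004, -0.0, -1.0]]
force: [-9.5, 0.8, 4.6]
grip_width: 0.0002
```

Emit:
servo_tool(motion=[[[-0.7,0,0],[0,0,0],0],[[-1.4,0,0],[0,0,0],0],[[-2.1,0,0],[0,0,0],0],[[-2.8,0,0],[0,0,0],0]])

```text
time_s: 23.4
position: [0.5711, 0.1467, 0.0346]
ee_rot: [[-1.0, -0.02, -0.005], [-0.02, 1.0, -0.001], [0.005, -0.0, -1.0]]
force: [-9.9, 0.9, 5.1]
grip_width: -0.0001
```

Emit:
servo_tool(motion=[[[-0.6,0,0],[0,0,0],0],[[-1.2,0,0],[0,0,0],0],[[-1.8,0,0],[0,0,0],0],[[-2.4,0,0],[0,0,0],0]])

```text
time_s: 23.8
position: [0.5734, 0.1468, 0.0346]
ee_rot: [[-1.0, -0.02, -0.005], [-0.02, 1.0, -0.001], [0.005, -0.0, -1.0]]
force: [-8.9, 0.5, 4.0]
grip_width: 0.0002
```

Emit:
servo_tool(motion=[[[-0.6,0,0],[0,0,0],0],[[-1.2,0,0],[0,0,0],0],[[-1.8,0,0],[0,0,0],0],[[-2.4,0,0],[0,0,0],0]])

```text
time_s: 24.2
position: [0.577, 0.1469, 0.0346]
ee_rot: [[-1.0, -0.02, -0.003], [-0.02, 1.0, -0.0], [0.003, -0.0, -1.0]]
force: [-7.1, 1.2, 1.8]
grip_width: 0.0001
```

Past the catch. From here I'll use smaller steps through the buffer.

Emit:
servo_tool(motion=[[[-0.5,0,0],[0,0,0],0],[[-1,0,0],[0,0,0],0],[[-1,0,0],[0,0,0],0]])

```text
time_s: 24.5
position: [0.5782, 0.1469, 0.0346]
ee_rot: [[-1.0, -0.02, -0.003], [-0.02, 1.0, -0.0], [0.003, -0.0, -1.0]]
force: [-7.0, 0.4, 1.3]
grip_width: 0.0002
```

Emit:
servo_tool(motion=[[[-0.4,0,0],[0,0,0],0],[[-0.8,0,0],[0,0,0],0],[[-0.8,0,0],[0,0,0],0]])

```text
time_s: 24.8
position: [0.5791, 0.1469, 0.0346]
ee_rot: [[-1.0, -0.02, -0.002], [-0.02, 1.0, -0.0], [0.002, -0.0, -1.0]]
force: [-6.2, 1.0, 2.1]
grip_width: 0.0001
```

Emit:
servo_tool(motion=[[[-0.4,0,0],[0,0,0],0],[[-0.8,0,0],[0,0,0],0],[[-0.8,0,0],[0,0,0],0]])

```text
time_s: 25.1
position: [0.5796, 0.147, 0.0346]
ee_rot: [[-1.0, -0.02, -0.003], [-0.02, 1.0, -0.0], [0.003, -0.0, -1.0]]
force: [-7.9, 0.5, 1.8]
grip_width: 0.0
```

Emit:
servo_tool(motion=[[[-0.4,0,0],[0,0,0],0],[[-0.7,0,0],[0,0,0],0],[[-0.7,0,0],[0,0,0],0]])

```text
time_s: 25.4
position: [0.58, 0.147, 0.0346]
ee_rot: [[-1.0, -0.02, -0.003], [-0.02, 1.0, -0.0], [0.003, -0.0, -1.0]]
force: [-7.4, 0.8, 3.2]
grip_width: 0.0005
```

Emit:
servo_tool(motion=[[[-0.4,0,0],[0,0,0],0],[[-0.7,0,0],[0,0,0],0],[[-0.7,0,0],[0,0,0],0]])

```text
time_s: 25.7
position: [0.5805, 0.147, 0.0347]
ee_rot: [[-1.0, -0.02, -0.004], [-0.02, 1.0, -0.0], [0.004, -0.0, -1.0]]
force: [-8.5, 0.7, 2.9]
grip_width: -0.0001
```

Emit:
servo_tool(motion=[[[-0.4,0,0],[0,0,0],0],[[-0.7,0,0],[0,0,0],0],[[-0.7,0,0],[0,0,0],0]])

```text
time_s: 26.0
position: [0.5809, 0.147, 0.0346]
ee_rot: [[-1.0, -0.02, -0.004], [-0.02, 1.0, -0.0], [0.004, -0.0, -1.0]]
force: [-9.6, 0.7, 4.2]
grip_width: 0.0001
```

```bash
python3 -c "
from h import *
b=camera('scene');cv2.imwrite('pics/s16.png',cv2.resize(b[190:290,290:400],None,fx=5.4,fy=5.4,interpolation=2))
go(.58,.146,.035,91.2)"
```

```text
shift [1.0, -1.0, -0.4] turn [-0.02, -0.24, -0.06] pos [0.5809, 0.147, 0.0346] F [-9.2, 0.6, 3.6] t 26.05 w 0.0
```

View pics/s16.png

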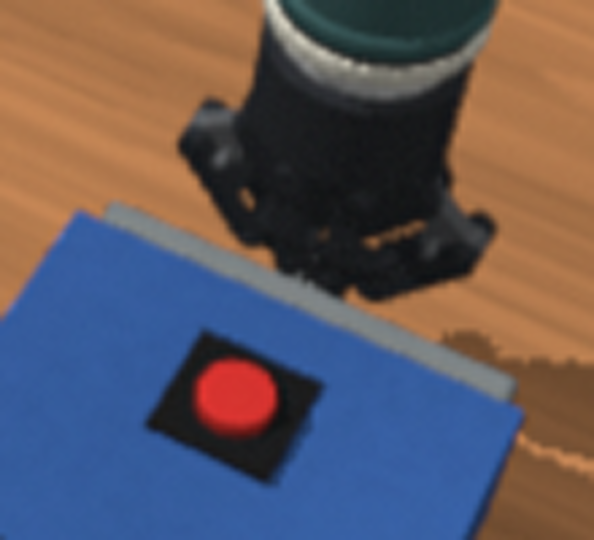

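Emit:
servo_tool(motion=[[[-0.3,0,0],[0,0,0],0],[[-0.6,0,0],[0,0,0],0],[[-0.6,0,0],[0,0,0],0]])

```text
time_s: 26.35
position: [0.5813, 0.147, 0.0346]
ee_rot: [[-1.0, -0.02, -0.005], [-0.02, 1.0, -0.0], [0.005, -0.0, -1.0]]
force: [-9.5, 0.0, 3.9]
grip_width: -0.0
```

Emit:
servo_tool(motion=[[[-0.3,0,0],[0,0,0],0],[[-0.6,0,0],[0,0,0],0],[[-0.6,0,0],[0,0,0],0]])

```text
time_s: 26.65
position: [0.5817, 0.147, 0.0346]
ee_rot: [[-1.0, -0.02, -0.005], [-0.02, 1.0, -0.0], [0.005, -0.0, -1.0]]
force: [-10.1, 1.1, 5.0]
grip_width: 0.0002
```

Emit:
servo_tool(motion=[[[-0.3,0,0],[0,0,0],0],[[-0.5,0,0],[0,0,0],0],[[-0.5,0,0],[0,0,0],0]])

```text
time_s: 26.95
position: [0.5818, 0.147, 0.0346]
ee_rot: [[-1.0, -0.02, -0.006], [-0.02, 1.0, -0.001], [0.006, -0.0, -1.0]]
force: [-11.7, 0.8, 5.7]
grip_width: -0.0
```

Emit:
servo_tool(motion=[[[0,0,0],[0,0,0],0],[[0,0,0],[0,0,0],0],[[-0.3,0,0],[0,0,0],0],[[-0.3,0,0],[0,0,0],0]])

```text
time_s: 27.35
position: [0.5818, 0.147, 0.0346]
ee_rot: [[-1.0, -0.02, -0.006], [-0.02, 1.0, -0.001], [0.006, -0.0, -1.0]]
force: [-11.3, 1.0, 6.5]
grip_width: 0.0002
```

```bash
python3 -c "
from h import *
b=camera('scene');cv2.imwrite('pics/s17.png',cv2.resize(b[190:290,290:400],None,fx=5.4,fy=5.4,interpolation=2))
go(.58,.146,.035,91.2)"
```

```text
shift [1.8, -1.0, -0.4] turn [-0.03, -0.35, -0.05] pos [0.5818, 0.147, 0.0346] F [-11.8, 0.9, 6.7] t 27.4 w -0.0003
```

View pics/s17.png

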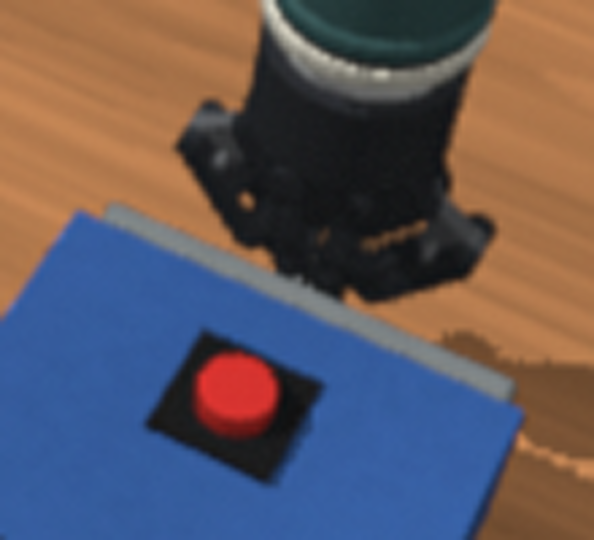

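The button has jumped back up: its centre is at crop row ~387, against ~393 in the picture before, so the latch looks clicked. I'll compare it with the first picture, then ease off gently.

```bash
python3 -c "
from h import *
for f in ('pics/scene0.png',None,):
    b=cv2.imread(f) if f else camera('scene')
    m=blob(b,(0,150,120),(8,255,255),(318,245,350,280));M=cv2.moments(m,True);print(M['m10']/M['m00'],M['m01']/M['m00'],M['m00'])
"
```

```text
333.15822784810126 261.80379746835445 158.0
333.0242424242424 261.92727272727274 165.0
```

Emit:
servo_tool(motion=[[[0.7,0,0],[0,0,0],0],[[1.4,0,0],[0,0,0],0],[[2.1,0,0],[0,0,0],0],[[3,0,0],[0,0,0],0],[[4,0,0],[0,0,0],0],[[6,0,0],[0,0,0],0]])

```text
time_s: 28.05
position: [0.5812, 0.147, 0.0354]
ee_rot: [[-1.0, -0.02, 0.004], [-0.02, 1.0, 0.0], [-0.004, 0.0, -1.0]]
force: [0.3, -0.6, -0.2]
grip_width: 0.0001
```

Emit:
servo_tool(motion=[[[10,0,0],[0,0,0],0],[[30,0,0],[0,0,0],0],[[60,0,-10],[0,0,0],0],[[95,0,-30],[0,0,0],0],[[125,0,-60],[0,0,0],0],[[135,0,-100],[0,0,0],0],[[135,0,-140],[0,0,0],0],[[135,0,-150],[0,0,0],0],[[135,0,-150],[0,0,0],0]])

```text
time_s: 28.95
position: [0.4461, 0.1446, 0.1872]
ee_rot: [[-1.0, -0.02, 0.006], [-0.02, 1.0, 0.001], [-0.006, 0.001, -1.0]]
force: [0.4, 0.5, -0.3]
grip_width: 0.0001
```

```bash
python3 -c "
from h import *
b=camera('scene');a=camera('top');cv2.imwrite('pics/s18.png',b);cv2.imwrite('pics/t18.png',a)
m=blob(b,(0,150,120),(8,255,255),(318,245,350,280));M=cv2.moments(m,True);print(M['m10']/M['m00'],M['m01']/M['m00'])
for n in('scene','top'):
  print([(np.round(d['uv'],1).tolist(),round(d['confidence'],2)) for d in spot_in(n,'tray_front')])
go(.58,.146,.035,91.2)"
```

```text
333.0745341614907 261.8074534161491
[([346.6, 242.3], 0.82)]
[([202.9, 209.0], 0.83), ([404.2, 241.9], 0.3)]
shift [-137.2, -0.7, 148.2] turn [-0.03, -0.16, -0.07] pos [0.4432, 0.1441, 0.1835] F [-1.0, -0.2, -0.0] t 29.15 w -0.0002
```

View pics/s18.png

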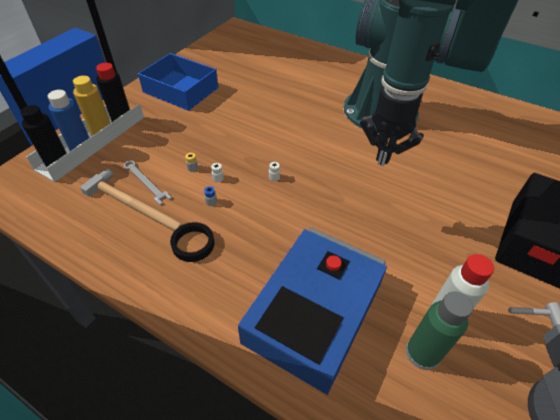

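View pics/t18.png

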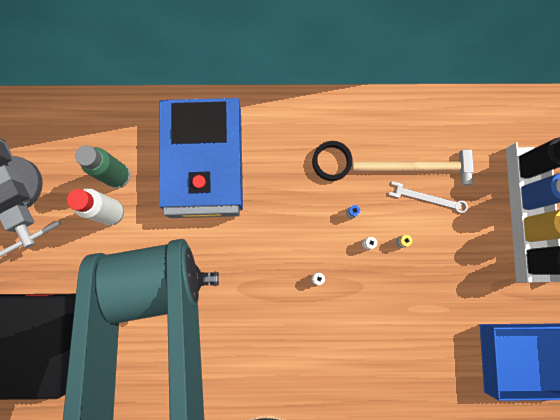

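The tray is shut with the arm clear. The unit and button look as they did at the start (button at scene (333,262)), the other sockets, tools and cans are where they were, and the robot touches nothing.

```bash
python3 -c "
from plant import ctrl
print(ctrl.close_job())"
```

```text
the job is handed in; nothing more can be done
None
```

The job is done and handed in at about 29 s. I pressed the red button (about 10 N) and the tray sprang out. I then stood the orange-topped socket upright in the green caddy and pushed the tray shut by its front. The highest total force I read on the push was about 13.6 N, at the end of the stroke.

**Last checks:**
- **Latch:** the button rose back to its starting place in the picture (333.1, 261.8 against 333.2, 261.8 at the start). The tray stayed shut after the arm had moved clear.
- **Socket:** it stood upright near the middle of the caddy before I closed the tray. I could not see it once the tray was shut.
- **Other items:** the blue, yellow and white sockets, the tools and the cans are where they were.

**What went wrong or disagreed:**
- **Wrong move:** I sent one move with a wrong sign, which took the arm towards the spray cans. Pictures taken afterwards showed nothing touched or moved.
- **Camera disagreement:** the scene camera read about 4 mm off the top camera. I corrected for this using the fingertip seen in the picture.

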